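# Close the glue press over a separator sheet

## Task

Lay the white separator sheet on the glued-up wooden blank in the lower half of the press so that it covers the whole top of the blank, then fit the upper half of the press over the two dowels until it sits flat on the sheet. Finish while holding: keep your grip on the upper half and keep pushing it firmly down, never letting go of it at the end. Leave the jar, the offcuts and the clamp where they are.

Things in the scene. Friction and masses are not known exactly. Their poses are not given: they have to be found in the camera images.
- press: Lower half of the press, fixed to the bench: plywood board 220 x 90 x 20 mm (x, y, z), origin at the centre of its underside, z up. On its x axis, 85 mm either side of the centre, stand two wooden dowels 12 mm in diameter, tips 78 mm above the underside (last 6 mm tapers to 5 mm). Between them, centred, the glued-up wooden blank: 104 x 32 x 30 mm, fixed, top 50 mm above the underside.
- blank_corner0 (a point): Top corner of the blank at +x, +y of the press (52, 16 mm from the centre, 50 mm above the press's underside).
- blank_corner1 (a point): Top corner of the blank at +x, -y of the press.
- blank_corner2 (a point): Top corner of the blank at -x, +y of the press.
- blank_corner3 (a point): Top corner of the blank at -x, -y of the press.
- sheet_center (a point): Centre (half-way up) of the separator sheet: loose stiff white plastic, 130 x 50 x 6 mm (x, y, z), about 50 g. It starts flat on the support block, lined up with it within a few mm, so that its long edges overhang by about 10 mm each side and can be pinched across the 50 mm width. Centred on the blank, its long edges overhang by 9 mm, its ends by 13 mm.
- sheet: The separator sheet; origin at the centre of its underside, x along its length, y along its width.
- block: Support block under the sheet, fixed to the bench: plain wood, 100 x 30 x 36 mm (x, y, z), origin at the centre of its underside. The block, the press and the upper half stand side by side in any order.
- upper_grip (a point): Centre of the grip rib of the loose upper half (about 0.3 kg). The wooden rib, 80 mm long (x), 28 mm wide (y), 46 mm high, stands on the middle of the board and is gripped across its width. This point is 23 mm below the rib's top, 23 mm above the board's top, 47 mm above its underside. With the press closed on the sheet it is 103 mm above the press's underside.
- upper: Upper half of the press; origin at the centre of its underside. Plywood board 210 x 64 x 24 mm (x, y, z) with two through holes of 14 mm diameter on its x axis, 85 mm either side of the centre; starts flat on the bench, rib up. Either way round fits the dowels. Seated on the sheet, its underside is 56 mm above the press's. Its weight does not press enough: keep a push of 10 to 20 N on it.
- jar_center (a point): Centre of a closed glass jar 76 mm in diameter, 100 mm high; a bystander.
- offcuts_center (a point): Centre of a pile of offcuts, one piece about 110 x 90 x 57 mm; a bystander.
- clamp_center (a point): Middle of a bar clamp lying on the bench, about 75 x 210 x 22 mm; a bystander.

How it is judged (in metres and radians):
On the way:
1. the separator sheet lies flat on the blank, covers its top and has been let go, the upper half not yet on it (x of blank_corner0 in the frame of sheet_center between -0.066 and 0.066 m and y of blank_corner0 in the frame of sheet_center between -0.026 and 0.026 m and x of blank_corner1 in the frame of sheet_center between -0.066 and 0.066 m and y of blank_corner1 in the frame of sheet_center between -0.026 and 0.026 m and x of blank_corner2 in the frame of sheet_center between -0.066 and 0.066 m and y of blank_corner2 in the frame of sheet_center between -0.026 and 0.026 m and x of blank_corner3 in the frame of sheet_center between -0.066 and 0.066 m and y of blank_corner3 in the frame of sheet_center between -0.026 and 0.026 m and z of sheet_center in the frame of press between 0.05 and 0.056 m and angle between sheet_center's own z axis and vertical below 0.06 rad and contact force between each of the fingers, upper and sheet below 0.1 N), for 0.2 s.
At the end, for the whole second after the job is handed in: Through the last second the sheet lies flat on the blank and covers its top (1 mm allowed); the upper half is at rest on the sheet (3 mm), on both dowels (4 mm, 0.04 rad, tilt 0.05 rad), touched by the fingers and pressed on the sheet with over 7 N (its weight is at most 3.5 N) (x of blank_corner0 in the frame of sheet_center between -0.066 and 0.066 m and y of blank_corner0 in the frame of sheet_center between -0.026 and 0.026 m and x of blank_corner1 in the frame of sheet_center between -0.066 and 0.066 m and y of blank_corner1 in the frame of sheet_center between -0.026 and 0.026 m and x of blank_corner2 in the frame of sheet_center between -0.066 and 0.066 m and y of blank_corner2 in the frame of sheet_center between -0.026 and 0.026 m and x of blank_corner3 in the frame of sheet_center between -0.066 and 0.066 m and y of blank_corner3 in the frame of sheet_center between -0.026 and 0.026 m and z of sheet_center in the frame of press between 0.05 and 0.056 m and angle between sheet_center's own z axis and vertical below 0.06 rad and horizontal distance between upper_grip and press below 0.004 m and angle between the x axis of upper and the x axis of press, either way round below 0.04 rad and angle between upper_grip's own z axis and vertical below 0.05 rad and z of upper_grip in the frame of press between 0.1 and 0.106 m and contact force between upper and sheet above 7 N and contact force between the fingers and upper above 2 N and linear speed of upper below 0.02 m/s); the arm keeps its last pose, push and grip.
It fails at once if the jar moved more than 25 mm or tipped (distance of jar_center from where it was at the start of the episode above 0.025 m or angle between jar_center's own z axis and vertical above 0.3 rad).
It fails at once if the offcuts moved more than 25 mm or tipped (distance of offcuts_center from where it was at the start of the episode above 0.025 m or angle between offcuts_center's own z axis and vertical above 0.3 rad).
It fails at once if the clamp moved more than 25 mm or tipped (distance of clamp_center from where it was at the start of the episode above 0.025 m or angle between clamp_center's own z axis and vertical above 0.3 rad).
It also fails if it takes over 66 s, if anything falls off the work surface, if the arm or the gripper's body presses on something with over 40 N, if the wrist force passes 120 N, or if a joint passes its speed limit or range.

## Robot

A 7-joint arm with a two-finger parallel gripper is mounted at the origin on the work surface. World frame = base frame: x ahead of the robot, y to its left, z up, the work surface at z = 0. Lengths are in mm, angles in rad, forces in N, time in s.
With the tool pointing down it reaches from about 400 to 875 mm from the base axis. Payload 6.5 kg.
Tool frame: the origin (TCP) lies on the mounting face of the last link; the fingertips stand 173 mm ahead of it and the grasp point (between the pads) lies 155 mm ahead of it; z points along the fingers, y is the direction in which the jaws open and shut (so a half turn about z gives the same grasp; the last joint's range is limited). The gripper opens to 85 mm and grips with 20 to 120 N. Pads are 22 mm wide; open, the fingers measure 114 mm over their backs; the gripper's body (76 mm by 85 mm) begins 54 mm behind the grasp point. The pads swing forward as they close: fully open they stand 13 mm farther back than shut.
Start: joints at [-1.375, 0.536, -0.004, 1.538, 0.003, 1.067, -0.071], TCP at [168.223, 627.846, 404.69] pointing down, gripper open.
Joint ranges: [-2.7, 2.7], [-0.37, 2.16], [-1.27, 1.26], [0.24, 2.4], [-1.31, 4.45], [0.19, 1.91], [-2.76, 2.76]. Speed limits (rad/s): [2.39, 2.39, 3.14, 3.14, 3.14, 3.14, 3.14].

## Interface

Orientations are given as a rotation vector (axis times angle).
In Python, from plant import telemetry, eyes, workorder gives the robot as it stands.
- The arm moves only by the tool servo_tool, never from a script. Its argument "steps" is a list of rows, each a list of 3 entries, a list of its own where there are three numbers: the finger opening in mm, from 0 to 85.4, then the shift along the tool's x, y, z in units of 25 mm (1.0 is 25 mm), then the turn about the tool's z in degrees. A call has 1 to 12 rows; each row is the pose to reach, as a shift and turn from the pose commanded when the call began, along the tool's axes at that moment; what a row does not reach only later rows make up. A row lasts 1/10 s, in which the tool goes at most 50 mm and 8.59 degrees, less where a joint would pass 70% of its speed; a pose out of reach is approached as far as the arm can. A call with a gripper value outside its range is refused whole. The fingers move at their own pace and stop on an object; "grip_force" is the grip in N (left out, the last holds). Time passes only in rows, so rows that repeat a pose let the fingers close. It gives the time, the measured TCP pose, the force and the opening at its end, in the units of the state.
- telemetry.get_state(): the state, without advancing time (a new reading comes with each control period).
- eyes.snapshot(name): name is "scene" or "top"; returns the picture (384x512x3 uint8, red, green, blue); there is no depth.
- eyes.camera_info(name): a dict with "camera_matrix" (3x3 intrinsics, pixels), "R" (3x3) and "t" (3): a world point X has camera coordinates R X + t. Camera axes: x right, y down, z forward; pixel columns grow to the right and rows downward; lengths in mm; the calibration is good to about 2 mm. A picture is of the moment at which its call begins. camera_info takes no time and is no camera call.
- workorder.close_job(): hands the job in, once; it reports no verdict.
The state is a dict: "time_s": time; "qpos": joint angles; "joint_vel": joint speeds; "tau": joint torques, N m; "position": TCP position; "tool_rot": TCP orientation; "contact_force": force on the tool from outside, world axes, zero at the start; "wrist_torque": the same for the moment, N m; "grip_width": finger opening in mm.
Only numpy, scipy, OpenCV 4.12 (cv2) and the standard library are available. Lean on these libraries where they do the work, as an engineer would, in place of code of your own. Each camera call takes 0.05 s, during which the arm holds its last target. There are 200 camera calls.

## Working session

There is one attempt and no reset: what is moved stays moved. The work goes in short steps, Python scripts to look and compute and a tool call to move; the robot and the scene stay as the last step left them, time stands still between calls to the robot, and variables do not carry over. Pictures are saved under pics/ and viewed, about 8 in all and at most 12, crops included, and the job is handed in when it is done.

Besides the shell and the picture viewer there is one more tool, called after ">>>" as name(argument=value, ...), one argument or row to a line, values as JSON. servo_tool: Moves the arm, as the interface text tells. Its arguments: {"type":"object","properties":{"steps":{"type":"array"},"grip_force":{"type":"number"}},"required":["steps"]}

```bash
mkdir -p pics
cat > h.py <<'E'
import numpy as np, cv2
from plant import telemetry, eyes, workorder
def snap(n,f=None):
    im=eyes.snapshot(n)
    if f: cv2.imwrite('pics/'+f,im[:,:,::-1])
    return im
def ray(n,px,z):
    c=eyes.camera_info(n);K=np.array(c['camera_matrix']);R=np.array(c['R']);t=np.array(c['t']).ravel()
    px=np.atleast_2d(px).astype(float)
    d=(np.linalg.inv(K)@np.c_[px,np.ones(len(px))].T).T@R
    o=-R.T@t
    return o+d*((z-o[2])/d[:,2])[:,None]
def proj(n,X):
    c=eyes.camera_info(n);K=np.array(c['camera_matrix']);R=np.array(c['R']);t=np.array(c['t']).ravel()
    p=(K@(R@np.atleast_2d(X).T+t[:,None])).T
    return p[:,:2]/p[:,2:]
E
python3 - <<'E'
from h import *
a=snap('top','t0.png');b=snap('scene','s0.png')
s=telemetry.get_state();print(s)
for n in('top','scene'):
    c=eyes.camera_info(n);R=np.array(c['R']);print(n,c['camera_matrix'],-R.T@np.array(c['t']).ravel(),R)
E
```

```text
{'time_s': 0.1, 'qpos': array([-1.3751937 ,  0.53708205, -0.00440368,  1.5387801 ,  0.00261277,
        1.06730074, -0.07120982]), 'joint_vel': array([ 0.00145887, -0.0028298 , -0.00110474, -0.00234372,  0.00214812,
        0.00247816, -0.00108019]), 'tau': array([ 2.93899997e-03, -5.84568179e+01,  1.05156440e+00, -2.59774554e+01,
        1.25161320e-02,  4.64644778e-03, -2.33341547e-05]), 'position': array([168.17052449, 627.55642058, 403.90398192]), 'tool_rot': array([-4.09997993e-01, -3.11466272e+00,  2.45634182e-03]), 'contact_force': array([-0.71077229, -0.50951108,  1.07541421]), 'wrist_torque': array([ 0.03449705, -0.07992908,  0.01686917]), 'grip_width': 85.487975841623}
top [[428.06872695   0.         255.33164956]
 [  0.         428.06872695 193.33129991]
 [  0.           0.           1.        ]] [ 424.83596183  -22.33132251 1494.07283861] [[ 0.02350752 -0.99968242  0.00908014]
 [-0.9928515  -0.0244081  -0.11683383]
 [ 0.11701836 -0.00626876 -0.99310997]]
scene [[500.03220825   0.         258.97106264]
 [  0.         500.03220825 188.82840167]
 [  0.           0.           1.        ]] [1397.7632509   741.88518983 1324.45721593] [[-0.67487302  0.73786995 -0.00971313]
 [ 0.55955362  0.50311086 -0.65861917]
 [-0.48108851 -0.44991933 -0.75241375]]
```

View pics/t0.png

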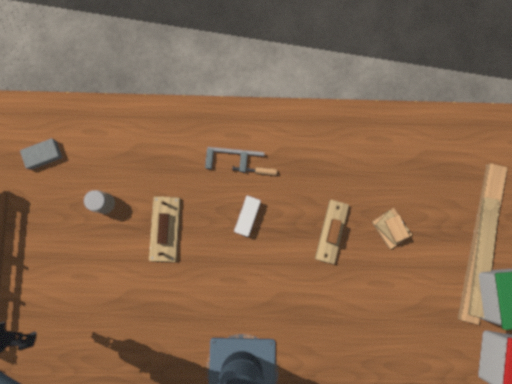

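View pics/s0.png

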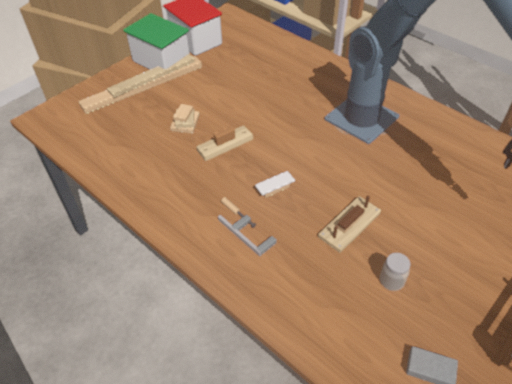

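The top view shows the press at about (165,230), the sheet at (248,216), the upper half at (332,232), the jar at (98,201), the offcuts at (392,228) and the clamp at (240,162). The scene view agrees: press (350,222), sheet (275,184), upper half (225,142).

```bash
cat > m.py <<'E'
from h import *
a=cv2.imread('pics/t0.png')[:,:,::-1].copy();b=cv2.imread('pics/s0.png')[:,:,::-1].copy()
def white(im): return ((im.min(2).astype(int)>165)&(im.max(2).astype(int)-im.min(2)<40)).astype(np.uint8)
def ply(im): 
    i=im.astype(int); return ((i[:,:,0]>155)&(i[:,:,1]>125)&(i[:,:,0]-i[:,:,2]>35)).astype(np.uint8)
def rect(mask,box):
    m=np.zeros_like(mask);x0,y0,x1,y1=box;m[y0:y1,x0:x1]=mask[y0:y1,x0:x1]
    cs,_=cv2.findContours(m,cv2.RETR_EXTERNAL,cv2.CHAIN_APPROX_NONE);c=max(cs,key=cv2.contourArea)
    return c
def rep(n,name,c,z):
    p=ray(n,c[:,0,:],z)[:,:2].astype(np.float32)
    (cx,cy),(w,h),an=cv2.minAreaRect(p)
    if w<h: an+=90;w,h=h,w
    print(n,name,'c',round(cx,1),round(cy,1),'size',round(w),round(h),'ang',round((an+90)%180-90,1))
if __name__=='__main__':
    rep('top','sheet',rect(white(a),(225,190,270,245)),42)
    rep('top','press',rect(ply(a),(140,185,190,270)),20)
    rep('top','upper',rect(ply(a),(310,190,355,270)),24)
    rep('scene','sheet',rect(white(b),(245,165,305,205)),42)
    rep('scene','press',rect(ply(b),(310,190,390,255)),20)
    rep('scene','upper',rect(ply(b),(190,120,260,165)),24)
    A=cv2.resize(a[185:275,140:190],None,fx=6,fy=6,interpolation=cv2.INTER_CUBIC)
    B=cv2.resize(a[185:275,310:360],None,fx=6,fy=6,interpolation=cv2.INTER_CUBIC)
    cv2.imwrite('pics/c1.png',np.hstack([A,B])[:,:,::-1])
E
python3 m.py
```

```text
top sheet c 519.8 -4.8 size 128 48 ang -17.9
top press c 471.2 280.9 size 221 91 ang -1.2
top upper c 475.6 -294.5 size 213 67 ang -13.7
scene sheet c 519.4 -3.1 size 131 56 ang -18.0
scene press c 451.3 285.4 size 294 221 ang 32.7
scene upper c 480.2 -298.6 size 274 241 ang -48.1
```

View pics/c1.png

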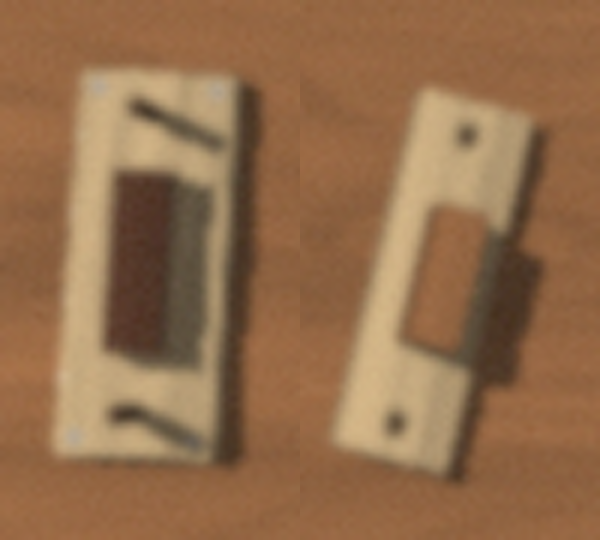

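The crop shows the blank top at crop px (105–175, 172–352), dowels near (135,103) and (115,415), and the upper half's holes at (466,135) and (394,424). I'll measure from those.

```bash
cat > m2.py <<'E'
from m import *
def big(im,x0,y0,x1,y1,f=6): return cv2.resize(im[y0:y1,x0:x1],None,fx=f,fy=f,interpolation=cv2.INTER_CUBIC)
def topx(c,x0,y0,f=6): return (np.asarray(c,float)+.5)/f-.5+[x0,y0]
def blob(n,name,m,x0,y0,z):
    cs,_=cv2.findContours(m.astype(np.uint8),cv2.RETR_EXTERNAL,cv2.CHAIN_APPROX_NONE);c=max(cs,key=cv2.contourArea)
    p=ray(n,topx(c[:,0,:],x0,y0),z)[:,:2].astype(np.float32)
    (cx,cy),(w,h),an=cv2.minAreaRect(p)
    if w<h: an+=90;w,h=h,w
    M=cv2.moments(p);print(n,name,'rect c',round(cx,1),round(cy,1),'size',round(w),round(h),'ang',round((an+90)%180-90,1),'centroid',round(M['m10']/M['m00'],1),round(M['m01']/M['m00'],1))
if __name__=='__main__':
    A=big(a,140,185,190,275).astype(int);B=big(a,310,185,360,275).astype(int)
    blob('top','press board',(A[:,:,0]>145),140,185,20)
    blob('top','blank',(A[:,:,0]<125)&(A[:,:,0]-A[:,:,1]>22)&(np.indices(A.shape[:2])[0]>150)&(np.indices(A.shape[:2])[1]<180)&(np.indices(A.shape[:2])[0]<370),140,185,50)
    blob('top','upper board',(B[:,:,0]>150)&(B[:,:,1]>125),310,185,24)
    blob('top','rib',(B[:,:,0]-B[:,:,2]>60)&(B[:,:,1]<132)&(np.indices(B.shape[:2])[0]>190)&(np.indices(B.shape[:2])[0]<365)&(np.indices(B.shape[:2])[1]>95)&(np.indices(B.shape[:2])[1]<200),310,185,70)
    H=ray('top',topx([[166,135],[94,424]],310,185),24);print('holes',H,H.mean(0),np.linalg.norm(H[0]-H[1]),np.degrees(np.arctan2(*(H[0]-H[1])[1::-1])))
    D=ray('top',topx([[135,103],[115,415]],140,185),78);print('dow',D,D.mean(0),np.linalg.norm(D[0]-D[1]),np.degrees(np.arctan2(*(D[0]-D[1])[1::-1])))
    C=big(a,225,190,275,245).astype(int)
    blob('top','sheet',(C.min(2)>160),225,190,42)
    S=big(b,305,185,395,255);cv2.imwrite('pics/c2.png',np.hstack([S,big(b,185,115,265,185)[:420]])[:,:,::-1][:600,:1020])
E
python3 m2.py; python3 -c "
import cv2;i=cv2.imread('pics/c2.png');print(i.shape);cv2.imwrite('pics/c2.png',cv2.resize(i,None,fx=.78,fy=.78))"
```

```text
top press board rect c 489.7 278.6 size 266 173 ang 2.4 centroid 503.5 291.0
top blank rect c 468.8 277.6 size 102 31 ang -0.7 centroid 469.9 278.2
top upper board rect c 475.1 -294.6 size 214 68 ang -13.9 centroid 476.9 -290.8
top rib rect c 473.7 -294.3 size 84 36 ang -14.1 centroid 474.8 -293.7
holes [[ 557.23042171 -315.36241304   24.        ]
 [ 391.66772877 -274.62307654   24.        ]] [ 474.44907524 -294.99274479   24.        ] 170.5013162165266 -13.823900933813595
dow [[555.9835726  277.26729841  78.        ]
 [385.05595333 279.78937176  78.        ]] [470.51976297 278.52833508  78.        ] 170.94622512672893 -0.8453500607270702
top sheet rect c 519.7 -4.5 size 130 50 ang -18.0 centroid 519.7 -4.6
(420, 1020, 3)
```

View pics/c2.png

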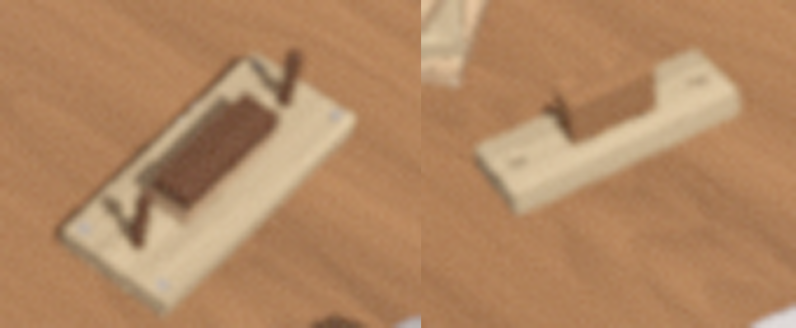

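Top-view estimates agree with each other and with the given sizes: press (470.5, 278.8) at −0.9°, sheet (519.7, −4.6) at −18°, upper half (474.6, −294.8) at −13.9°. Next I set up a planner for the moves.

```bash
cat > g.py <<'E'
import sys
from h import *
from scipy.spatial.transform import Rotation as Ro
x,y,z,yaw=map(float,sys.argv[1:5])  # TCP target, yaw of tool y in deg
s=telemetry.get_state();R=Ro.from_rotvec(s['tool_rot']).as_matrix();p=s['position']
d=R.T@(np.array([x,y,z])-p)/25
cy=np.degrees(np.arctan2(R[1,1],R[0,1]))
t=(cy-yaw+90)%180-90
print('t',round(s['time_s'],2),'pos',p.round(1),'yaw_y',cy.round(1),'tilt',np.degrees(np.arccos(-R[2,2])).round(2),'F',s['contact_force'].round(1),'w',round(s['grip_width'],1))
print('units',d.round(2),'turn',round(t,1),'dist',(np.linalg.norm(d)*25).round())
E
python3 g.py 519.7 -4.6 280 72
```

```text
t 0.1 pos [168.2 627.6 403.9] yaw_y 75.0 tilt 0.09 F [-0.7 -0.5  1.1] w 85.5
units [-20.13 -20.78   4.99] turn 3.0 dist 734.0
```

>>> servo_tool(
  steps=[
    [85, [-1, -1, 0], 1],
    [85, [-2.2, -2.2, 0], 2],
    [85, [-3.4, -3.4, 0], 3],
    [85, [-4.6, -4.7, 0], 3],
    [85, [-5.8, -5.9, 0], 3],
    [85, [-7, -7.2, 0], 3],
    [85, [-8.2, -8.4, 0], 3],
    [85, [-9.4, -9.6, 0], 3],
    [85, [-10.6, -10.9, 0], 3],
    [85, [-11.8, -12.2, 0], 3],
    [85, [-13, -13.4, 0], 3],
    [85, [-14, -14.4, 0], 3],
  ],
)

```text
time_s: 1.3
position: [413.8, 187.2, 404.7]
tool_rot: [0.494, 3.103, -0.001]
contact_force: [0.3, 1.0, 0.4]
grip_width: 85.2
```

```bash
python3 g.py 519.7 -4.6 280 72
```

```text
t 1.3 pos [413.8 187.2 404.7] yaw_y 71.9 tilt 0.02 F [0.3 1.  0.4] w 85.2
units [-6.41 -5.98  4.99] turn -0.1 dist 252.0
```

>>> servo_tool(
  steps=[
    [85, [-1.2, -1.1, 0], 0],
    [85, [-2.4, -2.2, 0.3], 0],
    [85, [-3.6, -3.4, 1.2], 0],
    [85, [-4.8, -4.5, 2.3], 0],
    [85, [-5.7, -5.3, 3.4], 0],
    [85, [-6.2, -5.8, 4.3], 0],
    [85, [-6.4, -6, 5], 0],
    [85, [-6.4, -6, 5], 0],
    [85, [-6.4, -6, 5], 0],
  ],
)

```text
time_s: 2.2
position: [518.8, -2.3, 279.7]
tool_rot: [-0.491, -3.102, 0.0]
contact_force: [-0.7, -0.0, 0.8]
grip_width: 84.9
```

```bash
python3 g.py 519.7 -4.6 192 72
python3 - <<'E'
from h import *
a=snap('top','t1.png');b=snap('scene','s1.png')
f=lambda i,x0,y0,x1,y1,s:cv2.resize(i[y0:y1,x0:x1],None,fx=s,fy=s,interpolation=cv2.INTER_CUBIC)
cv2.imwrite('pics/c3.png',np.hstack([f(a,210,170,290,260,4)[:360],f(b,230,120,330,210,4)[:360]])[:,:,::-1])
E
```

```text
t 2.2 pos [518.8  -2.3 279.7] yaw_y 72.0 tilt 0.05 F [-0.7 -0.   0.8] w 84.9
units [-0.07 -0.08  3.51] turn 0.0 dist 88.0
```

View pics/c3.png

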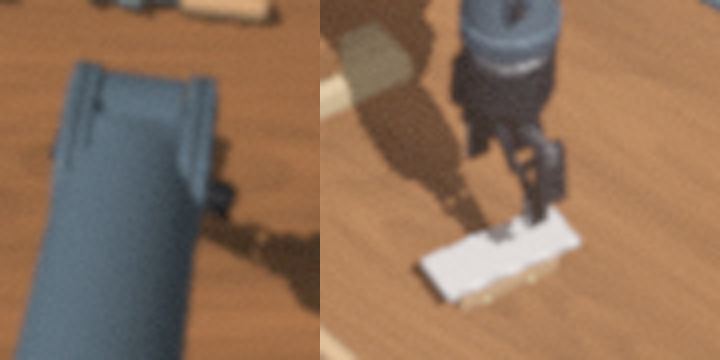

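The scene view shows the gripper centred over the sheet at crop (500,235), while the arm hides it from the top camera. I'm descending to pinch it.

>>> servo_tool(
  steps=[
    [85, [-0.07, -0.08, 1], 0],
    [85, [-0.07, -0.08, 2], 0],
    [85, [-0.07, -0.08, 3], 0],
    [85, [-0.07, -0.08, 3.5], 0],
    [85, [-0.07, -0.08, 3.5], 0],
    [70, [-0.07, -0.08, 3.5], 0],
    [60, [-0.07, -0.08, 3.5], 0],
    [50, [-0.07, -0.08, 3.5], 0],
    [40, [-0.07, -0.08, 3.5], 0],
    [40, [-0.07, -0.08, 3.5], 0],
    [40, [-0.07, -0.08, 3.5], 0],
    [40, [-0.07, -0.08, 3.5], 0],
  ],
  grip_force=40,
)

```text
time_s: 3.5
position: [520.6, -5.0, 193.5]
tool_rot: [0.491, 3.101, 0.001]
contact_force: [-0.8, 0.7, 7.6]
grip_width: 49.3
```

```bash
python3 g.py 470.5 278.8 280 89.1
```

```text
t 3.5 pos [520.6  -5.  193.5] yaw_y 72.0 tilt 0.11 F [-0.8  0.7  7.6] w 49.3
units [ 5.41 10.18 -3.46] turn -17.1 dist 301.0
```

>>> servo_tool(
  steps=[
    [40, [0, 0, -0.2], 0],
    [40, [0, 0, -0.6], 0],
    [40, [0, 0, -1.2], 0],
    [40, [0, 0, -2], 0],
    [40, [0, 0, -2.8], 0],
    [40, [0, 0, -3.4], 0],
    [40, [0, 0, -3.5], 0],
    [40, [0, 0, -3.5], 0],
  ],
)

```text
time_s: 4.3
position: [520.2, -4.9, 280.6]
tool_rot: [0.491, 3.101, 0.001]
contact_force: [0.3, -0.6, -1.5]
grip_width: 48.9
```

```bash
python3 g.py 470.5 278.8 280 89.1
python3 - <<'E'
from h import *
b=snap('scene')
cv2.imwrite('pics/c4.png',cv2.resize(b[120:210,230:330],None,fx=4,fy=4,interpolation=cv2.INTER_CUBIC)[:,:,::-1])
E
```

```text
t 4.3 pos [520.2  -4.9 280.6] yaw_y 72.0 tilt 0.09 F [ 0.3 -0.6 -1.5] w 48.9
units [ 5.4  10.18  0.02] turn -17.1 dist 288.0
```

View pics/c4.png

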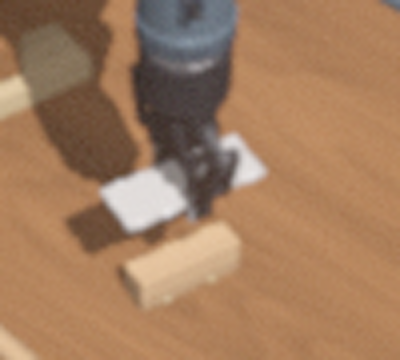

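The sheet is held level and clear of the block: crop (100–268, 135–235), block at (180,260).

Run:
```python
from h import *
b=snap('scene'); c=b[120:210,230:330]
B=cv2.resize(c,None,fx=4,fy=4,interpolation=cv2.INTER_CUBIC).astype(int)
m=((B.min(2)>140)&(B.max(2)-B.min(2)<45)); m[:125]=0;m[250:]=0
ys,xs=np.nonzero(m); px=(np.c_[xs,ys]+.5)/4-.5+[230,120]
P=ray('scene',px,129)[:,:2]
a=np.radians(-18);u=np.array([np.cos(a),np.sin(a)]);v=np.array([-u[1],u[0]])
q=P-[520.2,-4.9]
print('along',np.percentile(q@u,[.3,99.7]),'across',np.percentile(q@v,[.3,99.7]))
for s in(1,-1):
  k=q[(q@u)*s>45]@v; print(s,np.percentile(k,[1,50,99]))
```

```text
along [-68.96582867  65.60265685] across [-27.14835502  30.65808182]
1 [-26.72298098   2.5036825   30.1222169 ]
-1 [-26.22750363   6.67725793  30.04295854]
```

>>> servo_tool(
  steps=[
    [40, [0.2, 0.4, 0], 0],
    [40, [0.8, 1.5, 0], -2],
    [40, [1.5, 2.8, 0], -5],
    [40, [2.2, 4.1, 0], -8],
    [40, [2.9, 5.4, 0], -11],
    [40, [3.6, 6.7, 0], -14],
    [40, [4.2, 8, 0], -16],
    [40, [4.8, 9.1, 0], -17],
    [40, [5.2, 9.8, 0], -17.1],
    [40, [5.4, 10.2, 0], -17.1],
    [40, [5.4, 10.2, 0], -17.1],
    [40, [5.4, 10.2, 0], -17.1],
  ],
)

```text
time_s: 5.6
position: [470.5, 278.2, 279.3]
tool_rot: [-0.026, -3.141, 0.002]
contact_force: [0.8, -0.4, -0.4]
grip_width: 49.4
```

```bash
python3 g.py 471.5 278.8 207.5 89.1
python3 - <<'E'
from h import *
a=snap('top');b=snap('scene')
f=lambda i,x0,y0,x1,y1,s:cv2.resize(i[y0:y1,x0:x1],None,fx=s,fy=s,interpolation=cv2.INTER_CUBIC)
cv2.imwrite('pics/c5.png',np.hstack([f(a,125,180,205,280,4),f(b,300,150,400,250,4)])[:,:,::-1])
E
```

```text
t 5.6 pos [470.5 278.2 279.3] yaw_y 89.1 tilt 0.08 F [ 0.8 -0.4 -0.4] w 49.4
units [-0.04  0.03  2.87] turn -0.0 dist 72.0
```

View pics/c5.png

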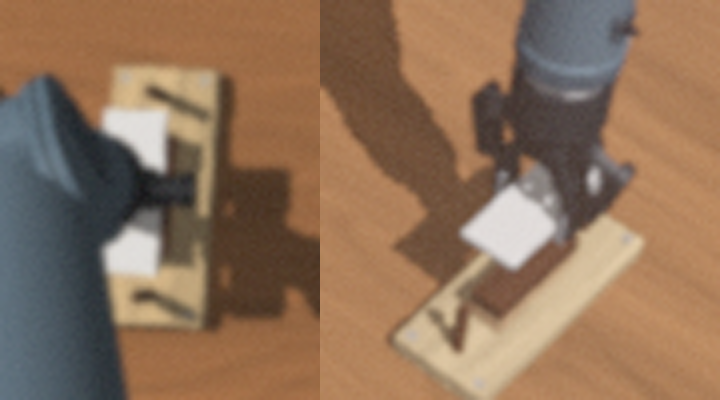

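The sheet is over the blank and parallel to it, with its right edge at crop x≈160 in the top view. I'm lowering it.

>>> servo_tool(
  steps=[
    [40, [-0.04, 0.02, 0.6], 0],
    [40, [-0.04, 0.02, 1.3], 0],
    [40, [-0.04, 0.02, 1.9], 0],
    [40, [-0.04, 0.02, 2.3], 0],
    [40, [-0.04, 0.02, 2.55], 0],
    [40, [-0.04, 0.02, 2.7], 0],
    [40, [-0.04, 0.02, 2.8], 0],
    [40, [-0.04, 0.02, 2.87], 0],
    [40, [-0.04, 0.02, 2.9], 0],
    [40, [-0.04, 0.02, 2.9], 0],
    [40, [-0.04, 0.02, 2.9], 0],
  ],
)

```text
time_s: 6.8
position: [471.5, 279.8, 207.6]
tool_rot: [0.025, 3.141, 0.001]
contact_force: [0.1, -0.9, 2.0]
grip_width: 48.8
```

```bash
python3 g.py 471.5 278.8 207.5 89.1
python3 - <<'E'
from h import *
a=snap('top');b=snap('scene')
f=lambda i,x0,y0,x1,y1,s:cv2.resize(i[y0:y1,x0:x1],None,fx=s,fy=s,interpolation=cv2.INTER_CUBIC)
cv2.imwrite('pics/c6.png',np.hstack([f(a,125,180,205,280,4),f(b,300,150,400,250,4)])[:,:,::-1])
E
```

```text
t 6.8 pos [471.5 279.8 207.6] yaw_y 89.1 tilt 0.04 F [ 0.1 -0.9  2. ] w 48.8
units [ 0.   -0.04  0.  ] turn 0.0 dist 1.0
```

View pics/c6.png

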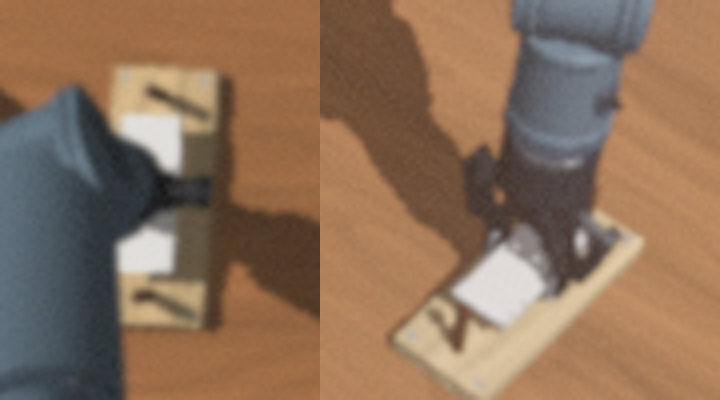

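The sheet lies on the blank between the dowels (top crop x 118–182, y 115–275). Releasing and rising.

>>> servo_tool(
  steps=[
    [55, [0, 0, 0], 0],
    [65, [0, 0, 0], 0],
    [85, [0, 0, 0], 0],
    [85, [0, 0, 0], 0],
    [85, [0, 0, 0], 0],
    [85, [0, 0, -0.5], 0],
    [85, [0, 0, -1.3], 0],
    [85, [0, 0, -2.3], 0],
    [85, [0, 0, -3.5], 0],
    [85, [0, 0, -5], 0],
    [85, [0, 0, -5.6], 0],
    [85, [0, 0, -5.6], 0],
  ],
)

```text
time_s: 8.1
position: [472.3, 280.1, 350.5]
tool_rot: [0.025, 3.137, 0.006]
contact_force: [0.2, 0.2, -0.5]
grip_width: 85.1
```

```bash
python3 g.py 474.6 -294.8 345 76.1
```

```text
t 8.1 pos [472.3 280.1 350.5] yaw_y 89.1 tilt 0.34 F [ 0.2  0.2 -0.5] w 85.1
units [ -0.46 -22.99   0.14] turn 13.0 dist 575.0
```

>>> servo_tool(
  steps=[
    [85, [0, -1, 0], 1],
    [85, [0, -2.9, 0], 3],
    [85, [0, -4.9, 0], 5],
    [85, [-0.1, -6.9, 0], 7],
    [85, [-0.2, -8.9, 0], 9],
    [85, [-0.2, -10.9, 0], 11],
    [85, [-0.3, -12.9, 0], 13],
    [85, [-0.3, -14.9, 0], 13],
    [85, [-0.4, -16.9, 0], 13],
    [85, [-0.4, -18.9, 0], 13],
    [85, [-0.4, -20.9, 0], 13],
    [85, [-0.4, -22, 0], 13],
  ],
)

```text
time_s: 9.3
position: [471.2, -274.6, 346.8]
tool_rot: [-0.387, -3.117, 0.003]
contact_force: [-0.3, 0.4, -0.2]
grip_width: 84.9
```

```bash
python3 g.py 474.6 -294.8 260 76.1
python3 - <<'E'
from m2 import *
a=snap('top','t7.png');b=snap('scene','s7.png')
A=big(a,140,185,190,275).astype(int)
blob('top','sheet',(A.min(2)>150),140,185,56)
C=big(b,305,170,395,265).astype(int)
blob('scene','sheet',(C.min(2)>150)&(C.max(2)-C.min(2)<45),305,170,56)
D=A.clip(0,255).astype(np.uint8); cv2.imwrite('pics/c7.png',np.hstack([D,C.clip(0,255).astype(np.uint8)[:540,:480]])[:,:,::-1])
E
```

```text
t 9.3 pos [ 471.2 -274.6  346.8] yaw_y 75.8 tilt 0.12 F [-0.3  0.4 -0.2] w 84.9
units [-0.33 -0.74  3.47] turn -0.3 dist 89.0
top sheet rect c 470.5 281.6 size 137 55 ang -1.0 centroid 471.1 281.9
scene sheet rect c 469.5 280.8 size 136 57 ang -0.5 centroid 469.6 281.2
```

View pics/c7.png

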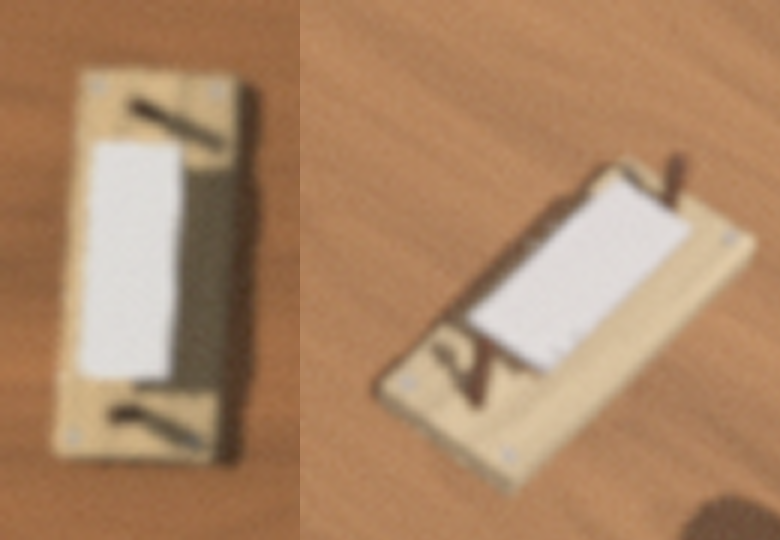

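The sheet lies flat on the blank and covers it, measured at (470.5, 281.6), −1.0°, about 3 mm off centre where 10 mm is allowed. Now the upper half.

>>> servo_tool(
  steps=[
    [85, [-0.2, -0.5, 0.5], -0.3],
    [85, [-0.33, -0.75, 1.5], -0.3],
    [85, [-0.33, -0.75, 2.5], -0.3],
    [85, [-0.33, -0.75, 3.4], -0.3],
    [85, [-0.33, -0.75, 3.4], -0.3],
    [85, [-0.33, -0.75, 3.4], -0.3],
  ],
)

```text
time_s: 10.0
position: [476.3, -289.8, 262.1]
tool_rot: [-0.371, -3.118, -0.001]
contact_force: [0.7, 0.1, 0.5]
grip_width: 85.0
```

```bash
python3 g.py 474.6 -294.8 203 76.1
```

```text
t 10.0 pos [ 476.3 -289.8  262.1] yaw_y 76.4 tilt 0.08 F [0.7 0.1 0.5] w 85.0
units [ 0.02 -0.21  2.36] turn 0.3 dist 59.0
```

>>> servo_tool(
  steps=[
    [85, [0.02, -0.21, 0.9], 0.3],
    [85, [0.02, -0.21, 1.8], 0.3],
    [85, [0.02, -0.21, 2.36], 0.3],
    [85, [0.02, -0.21, 2.36], 0.3],
    [60, [0.02, -0.21, 2.36], 0.3],
    [40, [0.02, -0.21, 2.36], 0.3],
    [15, [0.02, -0.21, 2.36], 0.3],
    [15, [0.02, -0.21, 2.36], 0.3],
    [15, [0.02, -0.21, 2.36], 0.3],
    [15, [0.02, -0.21, 2.36], 0.3],
    [15, [0.02, -0.21, 2.36], 0.3],
    [15, [0.02, -0.21, 2.36], 0.3],
  ],
  grip_force=80,
)

```text
time_s: 11.2
position: [475.0, -296.0, 204.1]
tool_rot: [0.38, 3.117, -0.001]
contact_force: [-0.2, -1.1, 7.3]
grip_width: 27.3
```

```bash
python3 g.py 474.6 -294.8 203 76.1
python3 - <<'E'
from m2 import *
b=snap('scene');cv2.imwrite('pics/s8.png',b[:,:,::-1])
E
```

```text
t 11.2 pos [ 475.  -296.   204.1] yaw_y 76.1 tilt 0.1 F [-0.2 -1.1  7.3] w 27.3
units [0.03 0.04 0.05] turn -0.0 dist 2.0
```

>>> servo_tool(
  steps=[
    [15, [0, 0, -0.3], 0],
    [15, [0, 0, -0.9], 0],
    [15, [0, 0, -1.7], 0],
    [15, [0, 0, -2.7], 0],
    [15, [0, 0, -3.7], 0],
    [15, [0, 0, -4.5], 0],
    [15, [0, 0, -4.7], 0],
    [15, [0, 0, -4.7], 0],
    [15, [0, 0, -4.7], 0],
  ],
)

```text
time_s: 12.15
position: [474.2, -295.1, 319.9]
tool_rot: [-0.38, -3.117, -0.001]
contact_force: [-0.2, 0.1, -3.7]
grip_width: 27.2
```

```bash
python3 g.py 470.5 278.8 320 89.1
```

```text
t 12.15 pos [ 474.2 -295.1  319.9] yaw_y 76.1 tilt 0.09 F [-0.2  0.1 -3.7] w 27.2
units [5.650e+00 2.225e+01 2.000e-02] turn -13.0 dist 574.0
```

>>> servo_tool(
  steps=[
    [15, [0.1, 0.5, 0], 0],
    [15, [0.4, 1.6, 0], -1],
    [15, [0.75, 3, 0], -2.5],
    [15, [1.1, 4.5, 0], -4],
    [15, [1.5, 6, 0], -5.5],
    [15, [1.9, 7.5, 0], -7],
    [15, [2.3, 9, 0], -8.5],
    [15, [2.7, 10.5, 0], -10],
    [15, [3.05, 12, 0], -11.5],
    [15, [3.4, 13.5, 0], -12.5],
    [15, [3.8, 15, 0], -13],
    [15, [4.1, 16.2, 0], -13],
  ],
)

```text
time_s: 13.35
position: [471.1, 125.3, 319.9]
tool_rot: [-0.02, -3.14, -0.0]
contact_force: [0.7, -0.3, -2.5]
grip_width: 27.2
```

```bash
python3 g.py 470.5 278.8 320 89.1
```

```text
t 13.35 pos [471.1 125.3 319.9] yaw_y 89.3 tilt 0.11 F [ 0.7 -0.3 -2.5] w 27.2
units [ 0.1   6.14 -0.  ] turn 0.2 dist 153.0
```

>>> servo_tool(
  steps=[
    [15, [0, 1, 0], 0],
    [15, [0.05, 2.2, 0], 0],
    [15, [0.05, 3.4, 0], 0],
    [15, [0.05, 4.6, 0], 0],
    [15, [0.05, 5.5, 0], 0],
    [15, [0.05, 6, 0], 0],
    [15, [0.05, 6.05, 0], 0],
    [15, [0.05, 6.05, 0], 0],
    [15, [0.05, 6.05, 0], 0],
    [15, [0.05, 6.05, 0], 0],
  ],
)

```text
time_s: 14.35
position: [473.7, 272.1, 320.7]
tool_rot: [-0.028, -3.141, 0.001]
contact_force: [-0.7, 0.1, -2.8]
grip_width: 27.2
```

```bash
python3 g.py 470.5 278.8 290 89.1
python3 - <<'E'
from m2 import *
a=snap('top','t9.png');b=snap('scene','s9.png')
A=big(a,130,175,200,285,5);C=big(b,295,140,395,260,5)
cv2.imwrite('pics/c9.png',np.hstack([A,C[:550,:440]])[:,:,::-1])
E
```

```text
t 14.35 pos [473.7 272.1 320.7] yaw_y 89.0 tilt 0.04 F [-0.7  0.1 -2.8] w 27.2
units [0.13 0.27 1.23] turn -0.1 dist 32.0
```

View pics/c9.png

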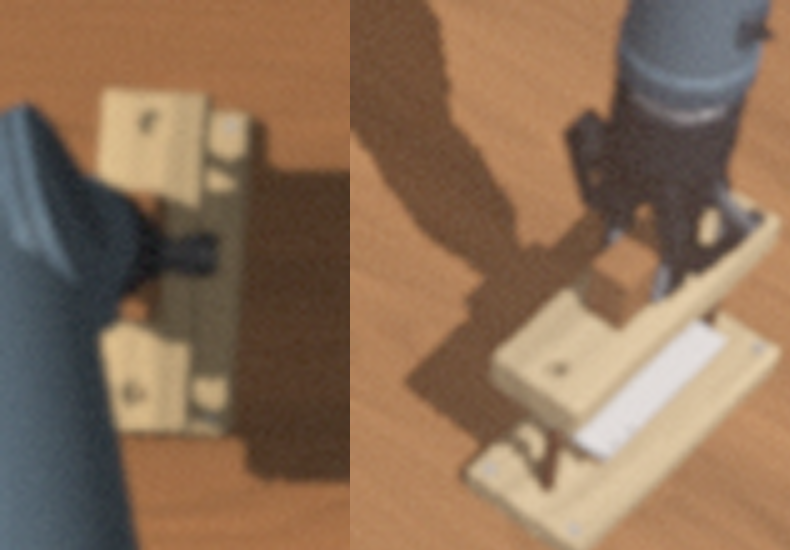

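The upper half hangs level above the press. Its holes appear at top crop (150,122) and (133,393), and the −x hole in the scene crop at (560,370). I'll convert those to positions and compare with the dowels.

Run:
```python
from m2 import *
a=cv2.imread('pics/t9.png')[:,:,::-1];b=cv2.imread('pics/s9.png')[:,:,::-1]
def dark(im,cx,cy,r=4,f=6):
    x0,y0=int(cx)-r,int(cy)-r
    g=big(im,x0,y0,x0+2*r+1,y0+2*r+1,f).astype(float).mean(2)
    w=np.clip(np.percentile(g,75)-15-g,0,None)
    Y,X=np.indices(g.shape); return topx([(w*X).sum()/w.sum(),(w*Y).sum()/w.sum()],x0,y0,f)
zt=telemetry.get_state()['position'][2]-204.1+24
h=[dark(a,130+150/5,175+122/5),dark(a,130+133/5,175+393/5)]
print(h);H=ray('top',h,zt);print('top holes',H.round(1),H.mean(0).round(1),np.linalg.norm(H[0]-H[1]))
h2=dark(b,295+(560-350)/5,140+370/5);print('scene -x hole',h2,ray('scene',h2,zt).round(1))
t0=cv2.imread('pics/t0.png')[:,:,::-1]
# right board edge in top view
u=H[0]-H[1];print('ang',np.degrees(np.arctan2(u[1],u[0])))
# dowel tips in scene before (t7 image)
s=cv2.imread('pics/s7.png')[:,:,::-1]
T=proj('scene',[[555.5,277.5,76],[385.5,280.1,76]]);print('pred tips scene',T)
cv2.imwrite('pics/c10.png',np.hstack([big(s,int(x)-12,int(y)-12,int(x)+12,int(y)+12,12) for x,y in T])[:,:,::-1])
```

```text
[array([159.00024694, 198.78949154]), array([154.3025101 , 253.95832576])]
top holes [[559.4 274.2 140.7]
 [385.8 280.3 140.7]] [472.6 277.2 140.7] 173.6234798748362
scene -x hole [336.13287754 213.83766872] [[559.4 274.2 140.7]]
ang -1.9884799528447334
pred tips scene [[335.54245761 226.5937953 ]
 [367.45851632 196.02334332]]
```

View pics/c10.png

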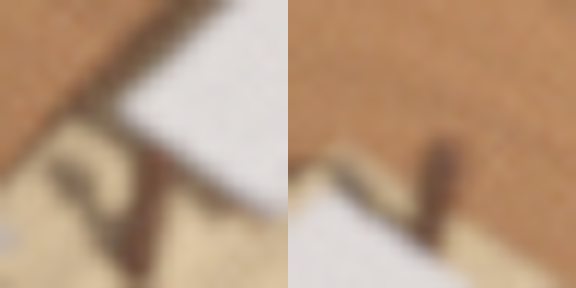

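The scene tips match the predicted dowels: (335.2,226.4) against (335.5,226.6), and (367.2,195.6) against (367.5,196.0). Both views put the +x hole at (559.4, 274.2) against the dowel at (555.5, 277.5), so I shift about (−3.3, +2.8) mm, lower, and remeasure.

>>> servo_tool(
  steps=[
    [15, [0.07, 0.06, 0], 0],
    [15, [0.13, 0.11, 0.3], 0],
    [15, [0.13, 0.11, 0.7], 0],
    [15, [0.13, 0.11, 1.0], 0],
    [15, [0.13, 0.11, 1.1], 0],
    [15, [0.13, 0.11, 1.1], 0],
    [15, [0.13, 0.11, 1.1], 0],
    [15, [0.13, 0.11, 1.1], 0],
  ],
)

```text
time_s: 15.25
position: [470.5, 276.3, 293.5]
tool_rot: [0.025, 3.141, 0.001]
contact_force: [0.4, 0.7, -3.0]
grip_width: 27.1
```

```bash
cat > hol.py <<'E'
from m2 import *
P=[]
def dark(im,cx,cy,r=4,f=6):
    x0,y0=int(round(cx))-r,int(round(cy))-r
    g=big(im,x0,y0,x0+2*r+1,y0+2*r+1,f).astype(float).mean(2)
    w=np.clip(np.percentile(g,70)-18-g,0,None)
    Y,X=np.indices(g.shape); return topx([(w*X).sum()/w.sum(),(w*Y).sum()/w.sum()],x0,y0,f)
ims=[(snap('top','ta.png'),snap('scene','sa.png'))]
for i in range(3):
    P.append(telemetry.get_state()['position']); ims.append((snap('top'),snap('scene')))
P=np.array(P);print(P.round(1));zt=P[:,2].mean()-204.1+24
a=np.mean([i[0] for i in ims],0).astype(np.uint8);b=np.mean([i[1] for i in ims],0).astype(np.uint8)
for n,im in(('top',a),('scene',b)):
    for X in([555.5,277.5,zt],[385.5,280.1,zt]):
        px=proj(n,X)[0]
        for _ in range(3): q=dark(im,*px);px=q
        print(n,px.round(1),ray(n,px,zt).round(1))
print('dowels [555.5 277.5] [385.5 280.1]')
A=big(a,140,180,190,280,5);C=big(b,295,150,395,250,5)
cv2.imwrite('pics/c11.png',np.hstack([A,C])[:,:,::-1])
E
python3 hol.py; python3 g.py 470.5 278.8 260 89.1
```

```text
[[470.4 276.3 293.5]
 [470.3 276.3 293.5]
 [470.3 276.3 293.3]]
top [160.  201.1] [[554.8 276.7 113.3]]
top [156.2 254.2] [[384.3 280.3 113.3]]
scene [337.1 219.4] [[555.4 278.4 113.3]]
scene [363.7 185.5] [[386.7 259.7 113.3]]
dowels [555.5 277.5] [385.5 280.1]
t 15.65 pos [470.3 276.3 293.3] yaw_y 89.1 tilt 0.01 F [-0.3 -0.  -3.3] w 27.2
units [-0.01  0.1   1.33] turn 0.0 dist 33.0
```

View pics/c11.png

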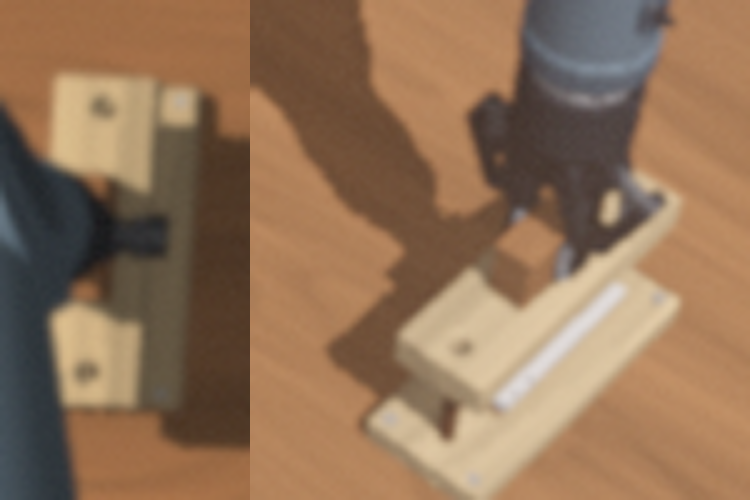

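The holes sit within about 1 mm of the dowels, spacing 170.5 mm. (The scene reading of the far hole landed on the finger, so I ignore it.) Lowering in stages and watching the force.

>>> servo_tool(
  steps=[
    [15, [0, 0, 0.15], 0],
    [15, [0, 0, 0.3], 0],
    [15, [0, 0, 0.45], 0],
    [15, [0, 0, 0.6], 0],
    [15, [0, 0, 0.75], 0],
    [15, [0, 0, 0.8], 0],
    [15, [0, 0, 0.8], 0],
  ],
  grip_force=100,
)

```text
time_s: 16.35
position: [470.3, 277.1, 273.2]
tool_rot: [0.025, 3.141, 0.002]
contact_force: [0.1, 4.7, -3.7]
grip_width: 26.9
```

On the dowels, with a slight side force toward +y. I yield a little that way and keep lowering.

>>> servo_tool(
  steps=[
    [15, [0, 0.03, 0.05], 0],
    [15, [0, 0.04, 0.15], 0],
    [15, [0, 0.04, 0.25], 0],
    [15, [0, 0.04, 0.35], 0],
    [15, [0, 0.04, 0.42], 0],
    [15, [0, 0.04, 0.46], 0],
    [15, [0, 0.04, 0.46], 0],
  ],
)

```text
time_s: 17.05
position: [470.3, 277.4, 261.6]
tool_rot: [0.025, 3.141, 0.0]
contact_force: [0.5, 4.2, -2.5]
grip_width: 27.0
```

>>> servo_tool(
  steps=[
    [15, [0, 0.03, 0.03], 0],
    [15, [0, 0.04, 0.06], 0],
    [15, [0, 0.04, 0.09], 0],
    [15, [0, 0.04, 0.12], 0],
    [15, [0, 0.04, 0.12], 0],
    [15, [0, 0.04, 0.12], 0],
  ],
)

```text
time_s: 17.65
position: [470.3, 277.8, 260.1]
tool_rot: [-0.025, -3.141, 0.001]
contact_force: [-5.3, -1.5, 16.6]
grip_width: 26.6
```

Seated at TCP z 260.1 as predicted, with 16.6 N of push. I'll hold and check that it stays.

>>> servo_tool(
  steps=[
    [15, [0, 0, 0], 0],
    [15, [0, 0, 0], 0],
    [15, [0, 0, 0], 0],
    [15, [0, 0, 0], 0],
    [15, [0, 0, 0], 0],
    [15, [0, 0, 0], 0],
    [15, [0, 0, 0], 0],
    [15, [0, 0, 0], 0],
  ],
)

```text
time_s: 18.45
position: [470.3, 277.8, 260.2]
tool_rot: [-0.025, -3.141, 0.001]
contact_force: [-5.9, -1.3, 16.6]
grip_width: 26.9
```

Run:
```python
from h import *
import runpy
from m2 import *
F=[];P=[]
for i in range(4):
    a=snap('top');b=snap('scene');s=telemetry.get_state();F.append(s['contact_force']);P.append(s['position'])
print(np.array(F).round(1),np.array(P).round(1),s['grip_width'])
from scipy.spatial.transform import Rotation as Ro
R=Ro.from_rotvec(s['tool_rot']).as_matrix();print('tilt',np.arccos(-R[2,2]),'yaw',np.degrees(np.arctan2(R[1,1],R[0,1])))
# bystander change: mean abs difference from the first picture
t0=cv2.imread('pics/t0.png')[:,:,::-1].astype(int)
for n,(x0,y0,x1,y1) in dict(jar=(80,185,115,215),offcuts=(370,205,415,250),clamp=(200,142,282,180)).items():
    print(n,np.abs(a[y0:y1,x0:x1].astype(int)-t0[y0:y1,x0:x1]).mean().round(2))
```

```text
[[-5.7 -1.  16.3]
 [-6.3 -1.8 16.5]
 [-6.4 -2.1 16.6]
 [-6.3 -1.8 16.1]] [[470.3 277.8 260.2]
 [470.3 277.8 260.2]
 [470.3 277.8 260.1]
 [470.3 277.8 260.2]] 26.747779414898393
tilt 0.0007509009070009931 yaw 89.10139000827763
jar 7.34
offcuts 6.69
clamp 6.06
```

```bash
python3 -c "
from plant import workorder;print(workorder.close_job())"
```

```text
the job is handed in; nothing more can be done
None
```

I laid the sheet on the blank, fitted the upper half over both dowels, and handed the job in at about 19 s with the grip still closed and pushing down. The hand-in returned no verdict.

**Sheet:** before the upper half went on, both cameras showed it lying flat and covering the blank. Its centre was at about (470.5, 281.6) mm and −1°. That is about 3 mm off the blank's centre across the width; 10 mm is allowed.

**Upper half:** it stopped at the predicted height (tool at 260.1–260.2 mm, predicted 260.1) and held still there. Tool tilt was under 0.001 rad. The steady upward force on the tool was about 16.5 N, with the rib gripped at about 27 mm and 100 N.

**Checks that disagreed or stayed open:**
- **Far hole:** the scene-camera reading of the far (−x) hole was wrong because it caught the gripper, so I ignored it.
- **Tool and camera:** they differed by roughly 1–2 mm, and by about 3.5 mm just after the move to the press. I aligned the holes to the dowels by camera.
- **Side force:** about 6 N remained at the end, probably from light contact with a dowel.
- **Bystanders:** the jar, offcuts and clamp areas of the top view differed from the first picture by only about 6–7 grey levels each. I took that as image noise, without a closer look.

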